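# Unlock the finishing disc and spin it to check that it runs free

### The job

Pull the brass locking pin out of the little finishing disc and stand it fully home in the hole of the oak parking block. Then check that the disc runs freely: press a fingertip lightly on its flat face, never harder than 12 N, stroke it round so that it turns with the finger, and take the finger clear while it is spinning so that it runs on by itself, untouched, for at least a second. Leave everything else on the desk where it is.

Things in the scene. Friction and masses are not known exactly. Their poses are not given: they have to be found in the camera images.
- sander: Bench finishing disc, bolted down: green foot plate 200 x 200 x 12 mm with a round housing, carrying a horizontal aluminium rotor with a flat black rubber top face and one white radial stripe. Origin: centre of the foot plate's underside, on the worktop, z up. The rotor's vertical axis runs through the origin; the pin socket is at local x 0, y +83 mm.
- rotor_axis (a point): Point on the rotor's vertical axis, at worktop level. Rotor face radius 75 mm; thin notched ring below it out to 89 mm. The rotor's height is NOT reported: its face lies anywhere from 65 to 91 mm above the worktop, to be found by touch (or seen). It sits on a sprung spindle: after a first 1 to 4 N it gives only about 1 mm for each 5 N more, and bottoms after 4 mm.
- disc (a joint): Turning angle of the rotor in rad, positive anticlockwise from above, counting on past full turns. About 0 at the start, where the pin locks it (0.03 rad of play). Unlocked it turns either way on a light bearing (inertia about 0.003 kg m2, drag about 0.004 N m) and, let go at 4 rad/s, runs on for 2 to 3 s. The rubber face grips a fingertip well.
- pin_socket (a point): Centre of the mouth of the pin's socket, a grey block 36 x 30 mm on the foot plate; mouth 42 mm above the worktop, 12 mm hole, 30 mm deep. At the start the pin stands in it at the bottom, passing through a 14 mm notch in the rotor's ring and so locking the rotor. It lifts straight up and out with little force.
- pin_head (a point): Centre of the head of the brass locking pin, which stands upright, 124 mm long, 40 to 85 g: shank 10 mm in diameter, head at the top 18 mm in diameter and 26 mm high (grip it here from above). The head's underside is 12 mm below this point, its top 14 mm above (136 mm over the worktop at the start), the pin's lower tip 110 mm below. z runs up along the pin.
- pin_tip (a point): Lower tip of the locking pin, on its axis; z runs up along the pin. The tip is tapered over its last 3 mm, to 6 mm in diameter.
- park_hole (a point): Centre of the mouth of the parking hole in the top of the oak parking block (80 x 80 x 42 mm, screwed to the worktop). The mouth is 42 mm above the worktop; hole 14 mm in diameter with a 3 mm chamfer, straight down, 32 mm deep. z up.
- wardrobe: Bystander: open pale basswood wardrobe carcass, 66 x 122 x 170 mm high. Origin: centre of its underside.
- chair_a: Bystander: walnut miniature chair frame, 40 x 40 mm, 85 mm high. Origin: centre of its underside.
- chair_b: Bystander: a second walnut chair frame, the same. Origin: centre of its underside.
- square: Bystander: small brass try square lying flat, stock 80 mm along its y, blade 110 mm along its x, 12 mm high. Origin: under the middle of the stock.
- tin: Bystander: open round tin of steel pins, 72 mm in diameter, 28 mm high. Origin: centre of its underside.
- jar: Bystander: closed amber jar, 52 mm in diameter, 65 mm high. Origin: centre of its underside.

How it is judged:
By the outcome, as a careful person would: the job done as asked, in the order asked, and still so for the second after the job is handed in, with the robot touching nothing.
It also fails if it takes over 58 s, if anything falls off the work surface, if the arm or the gripper's body presses on something with over 40 N, if the wrist force passes 120 N, or if a joint passes its speed limit or range.

### The arm

A 7-joint arm with a two-finger parallel gripper is mounted at the origin on the work surface. World frame = base frame: x ahead of the robot, y to its left, z up, the work surface at z = 0. Lengths are in mm, angles in rad, forces in N, time in s.
With the tool pointing down it reaches from about 350 to 900 mm from the base axis. Payload 19.9 kg.
Tool frame: the origin (TCP) lies at the very end of the fingers, on their centre line; the grasp point (between the pads) lies 19 mm behind it (arm.grasp_offset is the distance from the TCP to the grasp point, in mm); z points along the fingers, y is the direction in which the jaws open and shut (so a half turn about z gives the same grasp; the last joint's range is limited). The gripper opens to 85 mm and grips with 20 to 120 N. Pads are 22 mm wide; open, the fingers measure 114 mm over their backs; the gripper's body (76 mm by 85 mm) begins 54 mm behind the grasp point. The pads swing forward as they close: fully open they stand 13 mm farther back than shut.
Start: joints at [1.22, 0.417, -0.01, 1.614, 0.005, 1.111, -0.053], TCP at [189.942, -595.419, 231.26] pointing down, gripper open.
Joint ranges: [-2.81, 2.81], [-0.39, 2.02], [-1.27, 1.25], [0.06, 2.57], [-1.19, 4.33], [0.19, 2], [-2.82, 2.82]. Speed limits (rad/s): [1.89, 1.89, 2.39, 2.39, 3.01, 3.01, 3.01].

### API

Orientations are given as a unit quaternion [x, y, z, w].
In Python, from workcell import arm, imaging, models gives the robot as it stands.
- The arm moves only by the shell command python3 -m creep 'ROWS' [FORCE]. ROWS is JSON, a list of rows, each a list of 7 numbers: the shift along the tool's x, y, z in cm, then the turn, a rotation vector about the tool's x, y, z in rad, then the opening, from -1 (shut) to 1 (fully open), so that 0 is half open. In form: [[x, y, z, ax, ay, az, claw], ...]. A call has 1 to 8 rows; each row is the pose to reach, as a shift and turn from the pose measured when the call began, along the tool's axes at that moment; what a row does not reach only later rows make up. A row lasts 1/12 s, in which the tool goes at most 41.7 mm and 7.16 degrees, less where a joint would pass 70% of its speed; a pose out of reach is approached as far as the arm can. A call with a gripper value outside its range is refused whole. The fingers move at their own pace and stop on an object; FORCE is the grip in N (left out, the last holds). Time passes only in rows, so rows that repeat a pose let the fingers close. It gives the time, the measured TCP pose, the force and the opening at its end, in the units of the state.
- arm.observe(): the state, without advancing time (a new reading comes with each control period).
- imaging.read_camera(name): name is "scene" or "top"; returns the picture (480x640x3 uint8, red, green, blue); there is no depth.
- imaging.camera_params(name): a dict with "fov_y" (degrees; the focal length in pixels is half the picture's height over the tangent of half this angle, whatever the lens; pixels are square), "cx", "cy" (the principal point, pixels), "dist" ([k1, k2, p1, p2, k3] as OpenCV has them; the pictures are not rectified), "world_from_camera" (4x4, takes a point from camera to world coordinates). Camera axes: x right, y up, looking along -z (the intrinsics and any distortion apply to the point x, -y, -z); pixel columns grow to the right and rows downward; lengths in mm; the calibration is good to about 2 mm. A picture is of the moment at which its call begins. camera_params takes no time and is no camera call.
- arm.sign_off(): hands the job in, once; it reports no verdict.
Trained networks look in the newest picture that a camera, given by its name, has taken for a name from the list of things; names that differ only in an ending like _2 or _b are one class to them, and where a whole thing is asked for, a point or a joint stands for the part that bears it (a point fixed in the world has none). Each returns a list of dicts, best first, with "score" (0 to 1); they miss things now and then, are a little off and sometimes report something else, mostly with a low value. They report only what shows in the picture. A call takes as long as a camera call.
- models.look_for(camera, thing): "rect" ([centre column, centre row, width, height] in pixels, round what is visible of it).
- models.cut_out(camera, thing): "pixels" (480x640 bool, what is visible of it) and "rect" ([centre column, centre row, width, height] in pixels, round what is visible of it).
The state is a dict: "time": time; "qpos": joint angles; "qd": joint speeds; "joint_efforts": joint torques, N m; "position": TCP position; "orientation": TCP orientation; "force": force on the tool from outside, world axes, zero at the start; "torque": the same for the moment, N m; "width": finger opening in mm.
Only numpy, scipy, OpenCV 4.12 (cv2) and the standard library are available. Lean on these libraries where they do the work, as an engineer would, in place of code of your own. Each camera call takes 0.05 s, during which the arm holds its last target.

## Working session

There is one attempt and no reset: what is moved stays moved. The work goes in short steps, Python scripts to look and compute and a shell command to move; the robot and the scene stay as the last step left them, time stands still between calls to the robot, and variables do not carry over. Pictures are saved under pics/ and viewed, and the job is handed in when it is done.

```bash
ls; mkdir -p pics; python3 - <<'E'
from workcell import arm, imaging, models
import cv2,json
print(arm.observe())
for c in("scene","top"):
    p=imaging.read_camera(c); cv2.imwrite(f"pics/{c}0.png",p[:,:,::-1]); print(imaging.camera_params(c))
E
```

```text
pics
{'time': 0.0, 'qpos': array([ 1.22048076,  0.41795848, -0.01031425,  1.61414967,  0.00472116,
        1.11067026, -0.05299211]), 'qd': array([-1.45822789e-03, -1.98473201e-03, -9.65244506e-05,  5.41289997e-04,
        2.49812439e-04, -6.00476083e-04, -1.27783193e-03]), 'joint_efforts': array([-2.16112380e-04, -8.64440846e+01,  6.79015238e-01, -4.34895837e+01,
        1.91833422e-02,  7.48289865e-03,  3.35521456e-06]), 'position': array([ 189.84913604, -595.12612194,  230.68018387]), 'orientation': array([ 9.88099870e-01,  1.53812578e-01, -1.39799597e-04, -5.64137901e-04]), 'force': array([-0.03158018,  0.13220942,  0.3917149 ]), 'torque': array([ 0.04945886,  0.02583893, -0.01193447]), 'width': 85.59130203984668}
{'fov_y': 48.09782129443956, 'cx': 315.687706689132, 'cy': 247.7037305152944, 'dist': array([-0.06747667,  0.        ,  0.        ,  0.        ,  0.        ]), 'world_from_camera': array([[-7.32792493e-01, -4.05231734e-01,  5.46628214e-01,
         1.39171489e+03],
       [ 6.80412949e-01, -4.27751316e-01,  5.95035318e-01,
         9.28993514e+02],
       [-7.30625563e-03,  8.07970330e-01,  5.89177872e-01,
         1.05196338e+03],
       [ 0.00000000e+00,  0.00000000e+00,  0.00000000e+00,
         1.00000000e+00]])}
{'fov_y': 53.58230800909532, 'cx': 319.17045049166467, 'cy': 237.42500696145953, 'dist': array([-0.03145565,  0.        ,  0.        ,  0.        ,  0.        ]), 'world_from_camera': array([[ 9.48643768e-03,  9.81713738e-01, -1.90126651e-01,
         3.20867285e+02],
       [-9.99952455e-01,  9.74253830e-03,  4.12341153e-04,
         2.01926356e+00],
       [ 2.25711716e-03,  1.90113700e-01,  9.81759485e-01,
         1.13737053e+03],
       [ 0.00000000e+00,  0.00000000e+00,  0.00000000e+00,
         1.00000000e+00]])}
```

View pics/scene0.png

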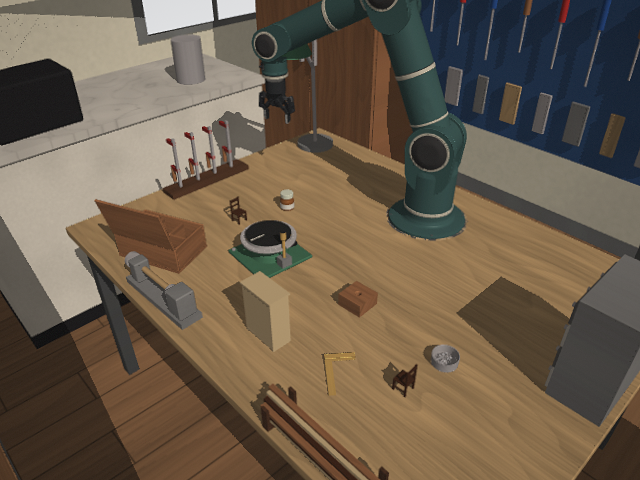

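View pics/top0.png

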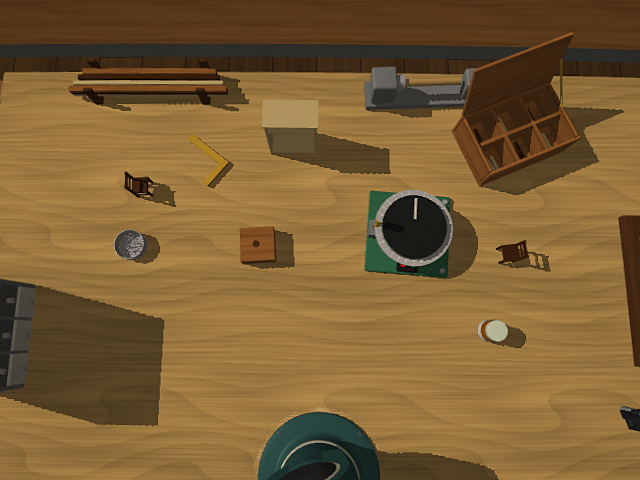

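The top view shows the sander near (410,235), with the pin at its left near (376,229), and the parking hole at (256,244). The wardrobe is at (290,125) and the jar at (494,331). Next I'll zoom in and measure.

```bash
cat > h.py <<'E'
from workcell import arm, imaging, models
import numpy as np, cv2
def K(c):
    p=imaging.camera_params(c); f=240/np.tan(np.radians(p['fov_y']/2))
    return np.array([[f,0,p['cx']],[0,f,p['cy']],[0,0,1]]),np.array(p['dist']),np.array(p['world_from_camera'])
def ray(c,u,v):
    k,d,T=K(c); n=cv2.undistortPoints(np.array([[[u,v]]],float),k,d)[0,0]
    r=T[:3,:3]@np.array([n[0],-n[1],-1]); return T[:3,3],r
def onz(c,u,v,z):
    o,r=ray(c,u,v); return o+r*(z-o[2])/r[2]
def tri(a,b):
    A=[];B=[]
    for c,u,v in(a,b):
        o,r=ray(c,u,v); r=r/np.linalg.norm(r); P=np.eye(3)-np.outer(r,r); A.append(P);B.append(P@o)
    return np.linalg.lstsq(np.vstack(A),np.hstack(B),rcond=None)[0]
def proj(c,X):
    k,d,T=K(c); q=np.linalg.inv(T)@np.append(X,1); q=np.array([q[0],-q[1],-q[2]])
    return cv2.projectPoints(q.reshape(1,1,3),np.zeros(3),np.zeros(3),k,d)[0][0,0]
E
python3 - <<'E'
from h import *
np.set_printoptions(precision=1,suppress=True)
for c,r in(("top",(220,175,470,295)),("scene",(220,180,400,320))):
    p=cv2.imread(f"pics/{c}0.png")[r[1]:r[3],r[0]:r[2]]
    s=800//(r[2]-r[0]) ; s=min(s,4)
    cv2.imwrite(f"pics/{c}0z.png",cv2.resize(p,None,fx=s,fy=s,interpolation=cv2.INTER_CUBIC)); print(c,s)
D={}
for c in("top","scene"):
  for t in("pin_head","park_hole","sander","wardrobe","chair_a","jar","tin","square"):
    L=models.look_for(c,t)
    print(c,t,[(np.round(x['rect'],1),round(x['score'],2)) for x in L[:2]])
    if L: D[c,t]=L[0]['rect']
for t in("pin_head","park_hole"):
    if ("top",t) in D and("scene",t) in D: print(t,tri(("top",*D["top",t][:2]),("scene",*D["scene",t][:2])))
print(arm.observe()['time'])
E
```

```text
top 3
scene 4
top pin_head []
top park_hole [(array([257.9, 245.7,  40.8,  40.8]), 0.92)]
top sander [(array([409.3, 232.2,  87.6,  87.7]), 0.82)]
top wardrobe [(array([291.6, 126.5,  60.1,  52.9]), 0.88)]
top chair_a [(array([135.8, 186.1,  22.1,  24.8]), 0.91), (array([410.1, 234.8,  89.9,  89.3]), 0.71)]
top jar [(array([492.4, 333.7,  33. ,  22. ]), 0.66)]
top tin [(array([129.9, 245.2,  37.9,  31.3]), 0.86)]
top square [(array([208.9, 161.8,  37.7,  52.2]), 0.61)]
scene pin_head []
scene park_hole [(array([358.6, 297.6,  40.9,  33.1]), 0.61)]
scene sander [(array([269.9, 247.8,  80.6,  58.1]), 0.7)]
scene wardrobe [(array([267.3, 312. ,  53. ,  78.3]), 0.78), (array([269.4, 248.2,  81.3,  60.8]), 0.28)]
scene chair_a [(array([404. , 380.2,  21.4,  27.5]), 0.81), (array([236.9, 208.4,  16.1,  25.2]), 0.71)]
scene jar [(array([285.6, 197.5,  13. ,  23.8]), 0.5)]
scene tin [(array([446.5, 358.4,  29.2,  28.1]), 0.97), (array([268.8, 248.3,  81.7,  59.3]), 0.19)]
scene square [(array([341.5, 374.5,  34.6,  45.3]), 0.79)]
park_hole [513.5 149.8  21. ]
0.9
```

View pics/top0z.png

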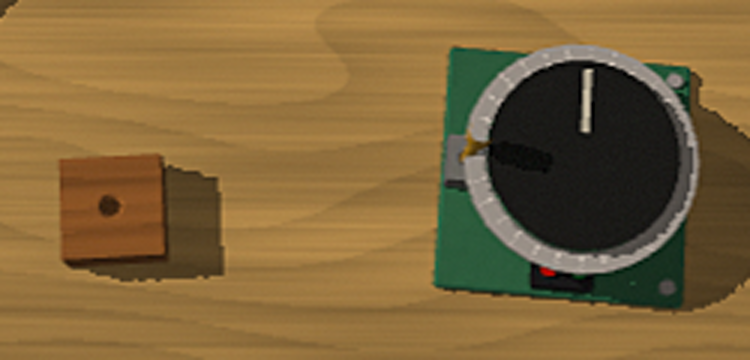

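View pics/scene0z.png

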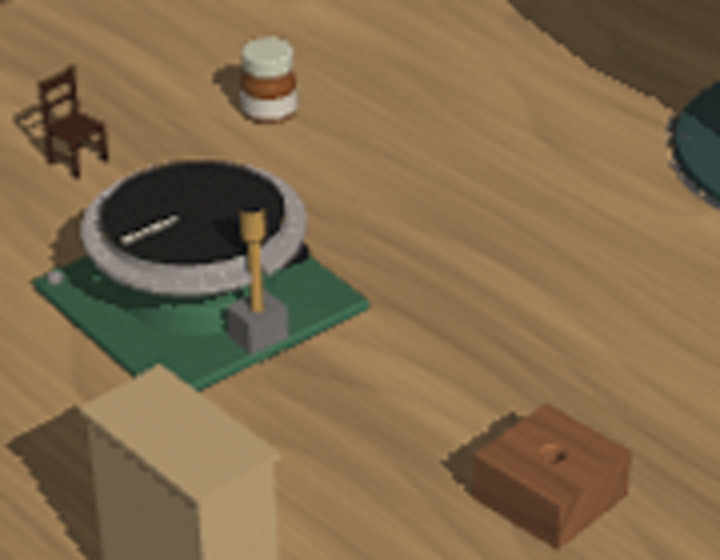

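In the top view the pin head is near pixel (378,224). In the scene view it is near (283,236).

```bash
python3 - <<'E'
from h import *
np.set_printoptions(precision=1,suppress=True)
Z=lambda u,v:(220+(u+.5)/3-.5,175+(v+.5)/3-.5)
S=lambda u,v:(220+(u+.5)/4-.5,180+(v+.5)/4-.5)
hd=tri(("top",*Z(474,147)),("scene",*S(252,224)));print("head tri",hd)
print("head onz", onz("top",*Z(474,147),124),onz("scene",*S(252,224),124))
print("hole",onz("top",*Z(109,205),42),onz("scene",*S(554,454),42))
print("block corners",[onz("top",*Z(*q),42) for q in((60,159),(162,154),(165,256),(63,262))])
C=[onz("top",*Z(*q),12) for q in((451,47),(435,287),(682,309),(691,69))]
print("plate",C,np.mean(C,0))
print("plate scene",[onz("scene",*S(*q),12) for q in((33,285),(370,301),(200,388))])
# disc face circle
for z in(65,78,91): print(z,[onz("top",*Z(*q),z)[:2] for q in((486,155),(682,155),(584,60),(584,250))],[onz("scene",*S(*q),z)[:2] for q in((99,212),(286,212),(192,160),(190,266))])
# jar, wardrobe, chair
print("jar",onz("top",494,331,65), "wardrobe top",[onz("top",*q,170) for q in((262,100),(319,100),(262,127),(317,127))],"chairb",onz("top",514,252,40))
E
```

```text
head tri [ 552.7 -129.   115.9]
head onz [ 549. -126.  124.] [ 561.2 -122.4  124. ]
hole [518.2 149.4  42. ] [516.5 153.7  42. ]
block corners [array([554.6, 189.2,  42. ]), array([559.4, 109.1,  42. ]), array([478.5, 104.6,  42. ]), array([473. , 183.6,  42. ])]
plate [array([ 658.1, -122.4,   12. ]), array([ 460.1, -107.5,   12. ]), array([ 444.3, -303.6,   12. ]), array([ 641.6, -319.3,   12. ])] [ 551.  -213.2   12. ]
plate scene [array([ 647.2, -305.8,   12. ]), array([ 461.9, -100.5,   12. ]), array([ 631.5, -108.2,   12. ])]
65 [array([ 556.1, -142.6]), array([ 557.6, -294.1]), array([ 632.8, -220.5]), array([ 482.9, -216.1])] [array([ 587.7, -288.1]), array([ 477.4, -183.3]), array([ 484.3, -296.3]), array([ 580.8, -178.6])]
78 [array([ 553.2, -140.8]), array([ 554.8, -290.5]), array([ 629. , -217.8]), array([ 480.9, -213.5])] [array([ 598.3, -272. ]), array([ 489.4, -168.7]), array([ 496.3, -280.2]), array([ 591.4, -164. ])]
91 [array([ 550.4, -139.1]), array([ 551.9, -287. ]), array([ 625.3, -215.1]), array([ 478.9, -210.8])] [array([ 608.8, -256. ]), array([ 501.5, -154. ]), array([ 508.2, -264. ]), array([ 602.1, -149.4])]
jar [ 320.1 -389.8   65. ] wardrobe top [array([815.3, 130.5, 170. ]), array([816.5,   4.9, 170. ]), array([751.6, 128.3, 170. ]), array([752.7,   8.7, 170. ])] chairb [ 503.  -457.1   40. ]
```

```bash
python3 -m creep '[[49,-33.3,0,0,0,0.309,1],[49,-33.3,0,0,0,0.309,1],[49,-33.3,0,0,0,0.309,1],[49,-33.3,0,0,0,0.309,1],[49,-33.3,0,0,0,0.309,1],[49,-33.3,0,0,0,0.309,1],[49,-33.3,0,0,0,0.309,1],[49,-33.3,0,0,0,0.309,1]]' 40
```

```text
time: 1.57
position: [394.6, -334.0, 231.6]
orientation: [1.0, -0.0, 0.0, 0.0]
force: [0.6, -0.9, -0.2]
width: 85.2
```

```bash
python3 -m creep '[[16.1,-20.5,4,0,0,0,1],[16.1,-20.5,4,0,0,0,1],[16.1,-20.5,4,0,0,0,1],[16.1,-20.5,4,0,0,0,1],[16.1,-20.5,4,0,0,0,1],[16.1,-20.5,4,0,0,0,1],[16.1,-20.5,4,0,0,0,1],[16.1,-20.5,4,0,0,0,1]]'
python3 - <<'E'
from h import *
for c,r in(("top",(300,160,480,295)),("scene",(200,130,380,300))):
    p=imaging.read_camera(c)[r[1]:r[3],r[0]:r[2],::-1]
    cv2.imwrite(f"pics/{c}1z.png",cv2.resize(p,None,fx=4,fy=4,interpolation=cv2.INTER_CUBIC))
E
```

```text
time: 2.23
position: [557.5, -124.6, 190.8]
orientation: [1.0, 0.003, 0.0, -0.001]
force: [0.1, -0.5, 0.3]
width: 85.0
```

View pics/scene1z.png

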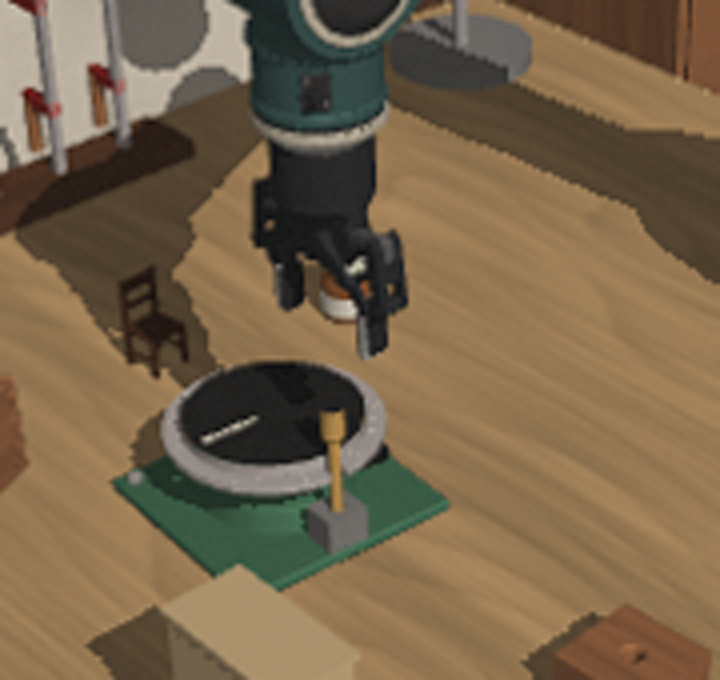

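View pics/top1z.png

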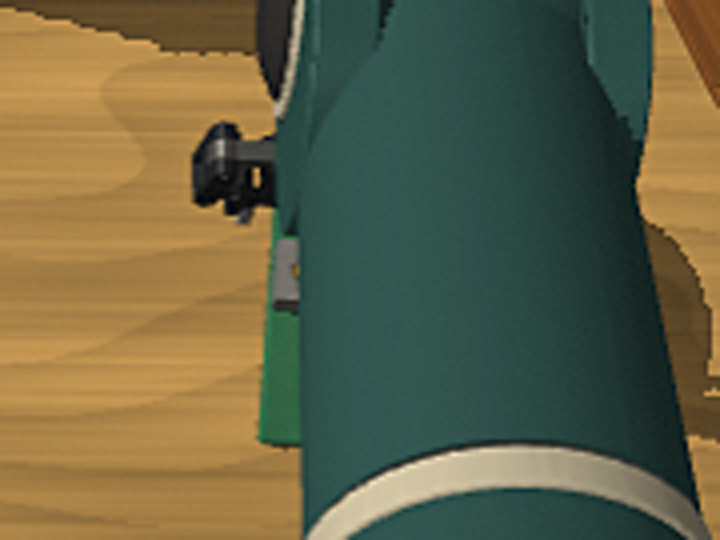

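The scene view shows the open fingertips at zoom (289,305) and (370,352), above and behind the pin head at zoom (334,424). I'll use the TCP as a check on the camera calibration.

```bash
python3 - <<'E'
from h import *
np.set_printoptions(precision=1,suppress=True)
S=lambda u,v:(200+(u+.5)/4-.5,130+(v+.5)/4-.5)
print(S(330,328),proj("scene",[557.5,-124.6,204]),proj("scene",[557.5,-81.6,204]),S(370,352),proj("scene",[557.5,-167.6,204]),S(289,305))
for h in((556,-129),(553,-129),(560,-126),(557,-130)):
  print(h,proj("scene",[*h,138-2]),proj("scene",[*h,112]),proj("scene",[*h,42]),proj("top",[*h,124]))
print("obs head top/bot,base",S(334,411),S(334,439),S(337,508))
# top view socket corner
print(proj("scene",[551,-213,87]))
E
```

```text
(282.125, 211.625) [281.9 212.5] [291.5 218.3] (292.125, 217.625) [272.7 206.9] (271.875, 205.875)
(556, -129) [282.4 230.8] [282.7 237.3] [283.7 255.6] [379.  220.6]
(553, -129) [283.1 230.4] [283.5 236.9] [284.4 255.2] [379.  221.9]
(560, -126) [282.  231.7] [282.3 238.2] [283.3 256.6] [377.6 218.8]
(557, -130) [281.9 230.8] [282.2 237.3] [283.2 255.6] [379.5 220.1]
obs head top/bot,base (283.125, 232.375) (283.125, 239.375) (283.875, 256.625)
[267.2 232.1]
```

```bash
python3 - <<'E'
from h import *
np.set_printoptions(precision=1,suppress=True)
S=lambda u,v:(200+(u+.5)/4-.5,130+(v+.5)/4-.5)
T=lambda u,v:(300+(u+.5)/4-.5,160+(v+.5)/4-.5)
for q in((557.5,-75,204),(557.5,-81,185),(557.5,-81,204)): print("top tip",proj("top",q))
print(T(245,218),T(222,165))
print("plate +y corner scene",onz("scene",*S(450,504),12),onz("scene",*S(114,483),12))
print("plate top",onz("top",*T(262,440),12))
p=cv2.imread("pics/top0.png")[205:250,355:400]; cv2.imwrite("pics/t0p.png",cv2.resize(p,None,fx=12,fy=12,interpolation=cv2.INTER_NEAREST))
p=cv2.imread("pics/scene0.png")[220:275,260:310]; cv2.imwrite("pics/s0p.png",cv2.resize(p,None,fx=10,fy=10,interpolation=cv2.INTER_NEAREST))
E
```

```text
top tip [357.3 210.7]
top tip [359.5 213. ]
top tip [360.3 210.7]
(360.875, 214.125) (355.125, 200.875)
plate +y corner scene [464.6 -97.5  12. ] [ 645.  -307.5   12. ]
plate top [ 461.8 -108.7   12. ]
```

View pics/t0p.png

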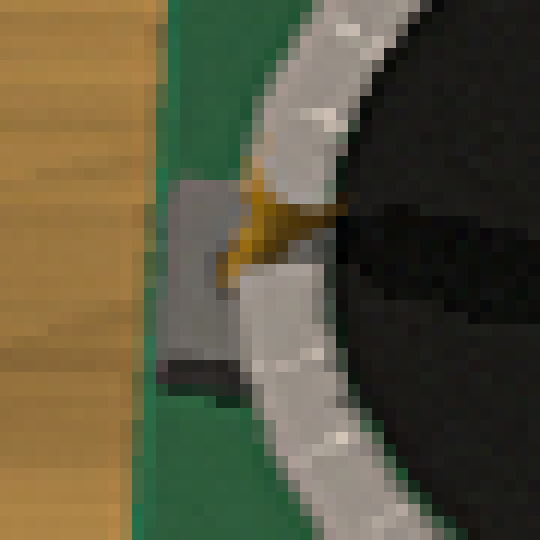

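View pics/s0p.png

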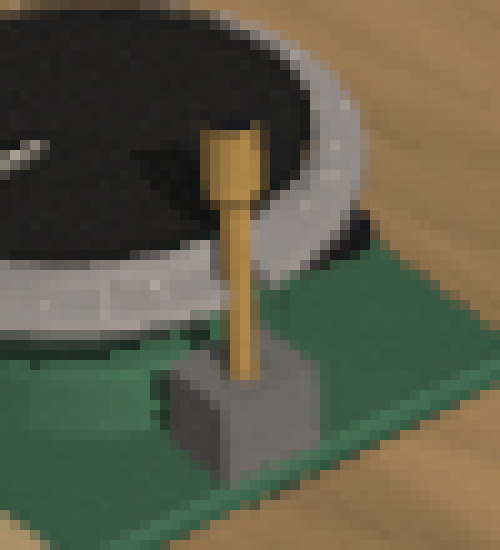

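```bash
python3 - <<'E'
from h import *
np.set_printoptions(precision=1,suppress=True)
for h in((557,-130),):
  for z in(42,90,112,136): 
    q=proj("top",[*h,z]); print(z,q,"zoom12",(q-[355,205]+.5)*12-.5)
    q=proj("scene",[*h,z]); print(z,q,"zoom10",(q-[260,220]+.5)*10-.5)
# fit head cylinder edges: 
E
```

```text
42 [375.1 228. ] zoom12 [246.1 281.2]
42 [283.2 255.6] zoom10 [236.8 360.8]
90 [377.6 223.5] zoom12 [276.1 227.8]
90 [282.6 243.2] zoom10 [230.1 236. ]
112 [378.8 221.3] zoom12 [290.8 201.7]
112 [282.2 237.3] zoom10 [227.  177.4]
136 [380.2 218.9] zoom12 [307.4 172. ]
136 [281.9 230.8] zoom10 [223.5 112.4]
```

The top picture matches a pin at about (557,-130) and the scene picture agrees within 2 to 3 mm. Descending now.

```bash
python3 -m creep '[[-0.1,0.3,3,0,0,0,1],[-0.1,0.35,6,0,0,0,1],[-0.1,0.35,8.4,0,0,0,1],[-0.1,0.35,8.4,0,0,0,1],[-0.1,0.35,8.4,0,0,0,0],[-0.1,0.35,8.4,0,0,0,-1],[-0.1,0.35,8.4,0,0,0,-1],[-0.1,0.35,8.4,0,0,0,-1]]' 40; python3 - <<'E'
from h import *
r=(200,130,380,300)
p=imaging.read_camera("scene")[r[1]:r[3],r[0]:r[2],::-1]
cv2.imwrite(f"pics/s2.png",cv2.resize(p,None,fx=4,fy=4,interpolation=cv2.INTER_CUBIC))
E
```

```text
time: 3.0
position: [555.3, -132.7, 108.9]
orientation: [1.0, 0.0, 0.001, 0.001]
force: [-0.4, 0.3, 0.1]
width: 38.7
```

View pics/s2.png

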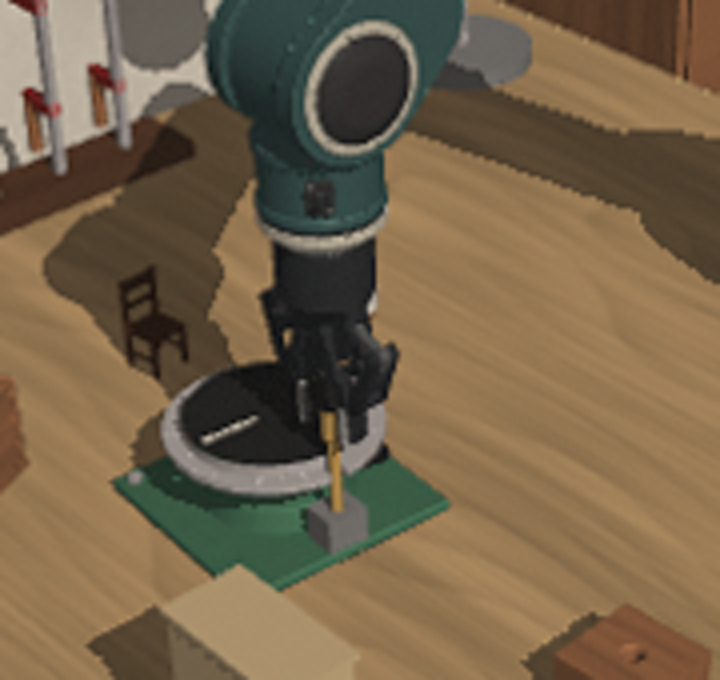

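The fingers straddle the head at zoom (328,425) but are still closing, so I'll finish the grip.

```bash
python3 -m creep '[[0,0,0,0,0,0,-1],[0,0,0,0,0,0,-1],[0,0,0,0,0,0,-1],[0,0,0,0,0,0,-1],[0,0,0,0,0,0,-1]]' 40; python3 - <<'E'
from h import *
r=(240,190,330,280)
p=imaging.read_camera("scene")[r[1]:r[3],r[0]:r[2],::-1]
cv2.imwrite(f"pics/s3.png",cv2.resize(p,None,fx=6,fy=6,interpolation=cv2.INTER_CUBIC))
print(arm.observe())
E
```

```text
time: 3.47
position: [555.7, -132.2, 109.2]
orientation: [1.0, 0.0, 0.001, 0.0]
force: [0.1, 3.0, 6.3]
width: 16.8
{'time': 3.5167, 'qpos': array([ 0.36226199,  0.47729495, -0.23106744,  1.84761355,  0.14349289,
        0.8299215 , -1.51056458]), 'qd': array([-1.15830976e-03,  2.31078013e-04,  1.17038710e-03,  6.96726085e-04,
       -1.36158880e-04,  8.91263283e-06,  4.76463875e-04]), 'joint_efforts': array([ 1.91985525e+00, -7.98677802e+01, -1.57064840e+00, -3.40366995e+01,
        1.00619283e+00, -2.52169054e-01, -8.97896010e-03]), 'position': array([ 555.67347485, -132.24758347,  109.17562394]), 'orientation': array([9.99998908e-01, 4.47741542e-04, 1.35805339e-03, 3.73621062e-04]), 'force': array([0.02059145, 2.08022753, 6.16451846]), 'torque': array([1.06148004, 0.08526206, 0.02869367]), 'width': 16.703700492146734}
```

View pics/s3.png

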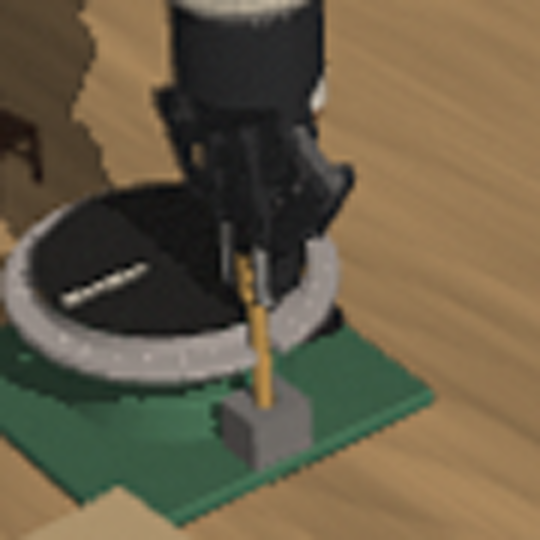

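Gripped at width 16.8. The pin leans slightly because the fingers sat about 3 mm off in y, so I'll shift +y to unload it and then lift.

```bash
python3 -m creep '[[0,-0.15,0,0,0,0,-1],[0,-0.25,0,0,0,0,-1],[0,-0.25,0,0,0,0,-1],[0,-0.25,0,0,0,0,-1]]' 40; python3 - <<'E'
from h import *
o=arm.observe();print(o['force'],o['torque'],o['position'],o['width'])
E
```

```text
time: 3.85
position: [555.8, -129.9, 109.3]
orientation: [1.0, 0.0, 0.001, 0.001]
force: [-0.1, 0.6, 2.6]
width: 16.6
[-0.05035402  0.61381339  2.63250653] [-0.06029466 -0.04835168 -0.00911637] [ 555.77081311 -129.90117978  109.27897546] 16.56405863644508
```

```bash
python3 -m creep '[[0,0,-1.5,0,0,0,-1],[0,0,-3.5,0,0,0,-1],[0,0,-5.5,0,0,0,-1],[0,0,-7.5,0,0,0,-1],[0,0,-9.5,0,0,0,-1],[0,0,-10.5,0,0,0,-1],[0,0,-10.5,0,0,0,-1]]' 60; python3 - <<'E'
from h import *
o=arm.observe();print(o['force'],o['torque'],o['position'],o['width'])
r=(220,150,340,280)
p=imaging.read_camera("scene")[r[1]:r[3],r[0]:r[2],::-1]
cv2.imwrite(f"pics/s4.png",cv2.resize(p,None,fx=4,fy=4,interpolation=cv2.INTER_CUBIC))
E
```

```text
time: 4.43
position: [556.2, -130.1, 216.1]
orientation: [1.0, 0.0, 0.003, 0.001]
force: [-0.7, -0.2, -1.7]
width: 16.2
[-0.68698028 -0.1647969  -1.70547098] [ 0.0329395  -0.0313284  -0.02605195] [ 556.24980798 -130.0575221   216.1319847 ] 16.162641775110842
```

View pics/s4.png

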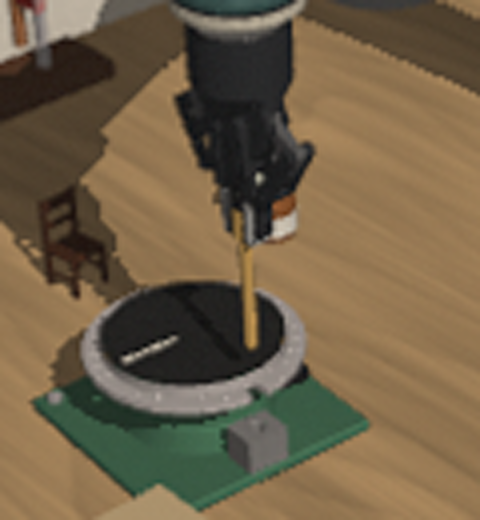

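The pin is out and hangs nearly upright, from (238,215) to (251,347) in zoom pixels. The socket is empty. Carrying it to the block.

```bash
python3 -m creep '[[-3.9,-28.1,0,0,0,0,-1],[-3.9,-28.1,0,0,0,0,-1],[-3.9,-28.1,0,0,0,0,-1],[-3.9,-28.1,0,0,0,0,-1],[-3.9,-28.1,0,0,0,0,-1],[-3.9,-28.1,2.5,0,0,0,-1],[-3.9,-28.1,5,0,0,0,-1],[-3.9,-28.1,5,0,0,0,-1]]' 60
python3 -m creep '[[0,0,0,0,0,0,-1],[0,0,0,0,0,0,-1]]'
python3 - <<'E'
from h import *
o=arm.observe();print(o['force'],o['torque'],o['position'],o['width'])
for c,r in(("scene",(310,210,430,320)),("top",(210,180,330,290))):
  p=imaging.read_camera(c)[r[1]:r[3],r[0]:r[2],::-1]
  cv2.imwrite(f"pics/{c}5.png",cv2.resize(p,None,fx=5,fy=5,interpolation=cv2.INTER_CUBIC))
E
```

```text
time: 5.15
position: [513.3, 155.7, 159.6]
orientation: [1.0, 0.003, -0.0, 0.0]
force: [-0.8, -0.4, -1.4]
width: 16.2
time: 5.32
position: [512.1, 155.8, 157.8]
orientation: [1.0, 0.004, -0.002, 0.001]
force: [-0.7, 0.0, -1.4]
width: 16.1
[-0.68732009  0.03105665 -1.35975685] [-0.01368661  0.02891363  0.05671927] [512.06424957 155.81025568 157.84869004] 16.094100530114954
```

View pics/scene5.png

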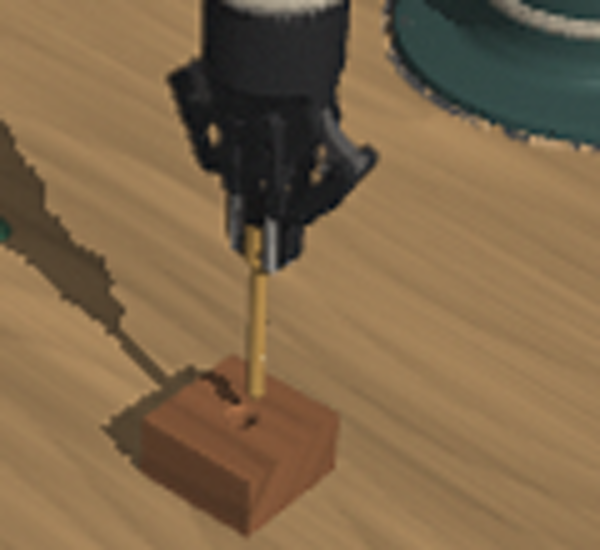

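View pics/top5.png

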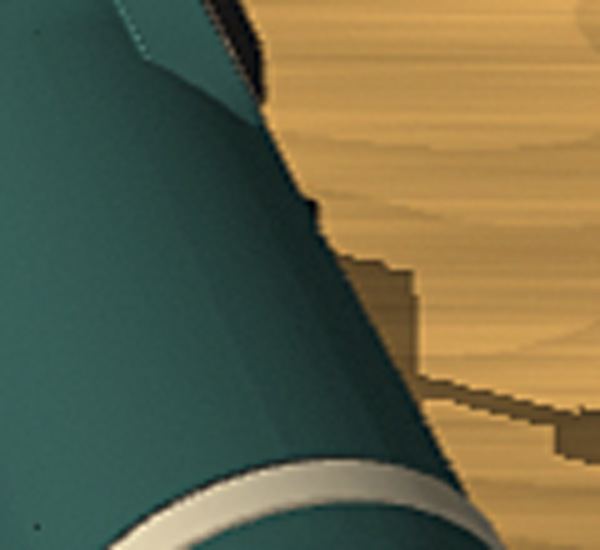

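```bash
python3 - <<'E'
from h import *
np.set_printoptions(precision=2,suppress=True)
S=lambda u,v:(310+(u+.5)/5-.5,210+(v+.5)/5-.5)
print("tip",onz("scene",*S(256,393),61),"hole",onz("scene",*S(246,417),42),"head",onz("scene",*S(255,235),172-3), onz("scene",*S(260,275),148))
for z in(61,100,148,172): 
  q=proj("scene",[512.1,155.8,z]); print(z,(q-[310,210]+.5)*5-.5)
p=cv2.imread("pics/scene0.png")[270:320,335:385]; cv2.imwrite("pics/s0h.png",cv2.resize(p,None,fx=12,fy=12,interpolation=cv2.INTER_NEAREST))
p=cv2.imread("pics/top0.png")[222:268,235:281]; cv2.imwrite("pics/t0h.png",cv2.resize(p,None,fx=12,fy=12,interpolation=cv2.INTER_NEAREST))
print(arm.observe()['orientation'])
E
```

```text
tip [512.04 158.87  61.  ] hole [514.72 154.67  42.  ] head [511.7  151.51 169.  ] [515.25 159.81 148.  ]
61 [251.98 390.5 ]
100 [254.9 337.2]
148 [258.6 269.3]
172 [260.49 234.35]
[ 1.  0. -0.  0.]
```

View pics/s0h.png

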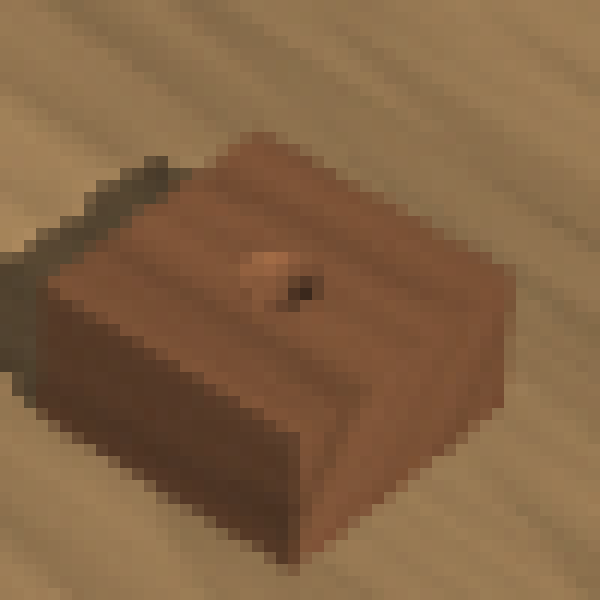

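View pics/t0h.png

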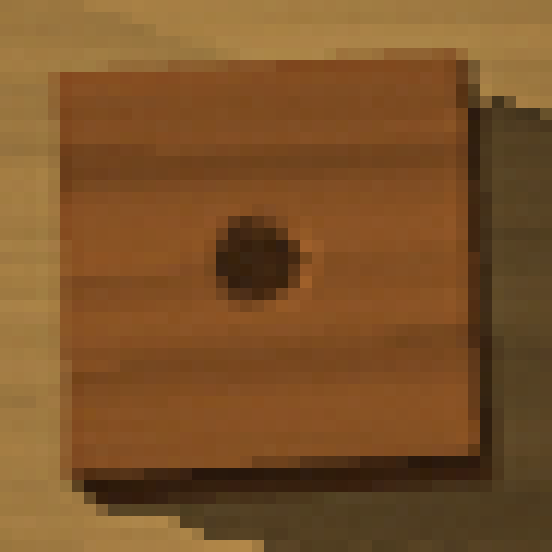

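```bash
python3 - <<'E'
from h import *
np.set_printoptions(precision=2,suppress=True)
print("scene raw",onz("scene",357.9,292.9,42),"bias-corr",onz("scene",357,292,42),"top",onz("top",256.2,243,42), "blockc",onz("top",256.7,243.6,42))
E
```

```text
scene raw [516.27 152.6   42.  ] bias-corr [515.29 148.12  42.  ] top [518.23 148.95  42.  ] blockc [516.81 147.72  42.  ]
```

```bash
python3 -m creep '[[0.5,0.68,0,0,0,0,-1],[0.5,0.68,0.5,0,0,0,-1],[0.5,0.68,1,0,0,0,-1],[0.5,0.68,1,0,0,0,-1],[0.5,0.68,1,0,0,0,-1]]' 60
python3 - <<'E'
from h import *
o=arm.observe();print(o['force'],o['torque'],o['position'],o['orientation'])
for c,r in(("scene",(320,240,400,320)),):
  p=imaging.read_camera(c)[r[1]:r[3],r[0]:r[2],::-1]
  cv2.imwrite(f"pics/{c}6.png",cv2.resize(p,None,fx=7,fy=7,interpolation=cv2.INTER_CUBIC))
E
```

```text
time: 5.83
position: [518.5, 147.4, 149.3]
orientation: [1.0, 0.002, -0.001, 0.001]
force: [0.3, 0.4, -0.7]
width: 15.9
[ 0.32059218  0.40115294 -0.72622191] [ 0.01942538  0.02391476 -0.01235345] [518.49827878 147.40714879 149.29572506] [ 9.99996429e-01  2.45590709e-03 -8.82045265e-04  5.77130331e-04]
```

View pics/scene6.png

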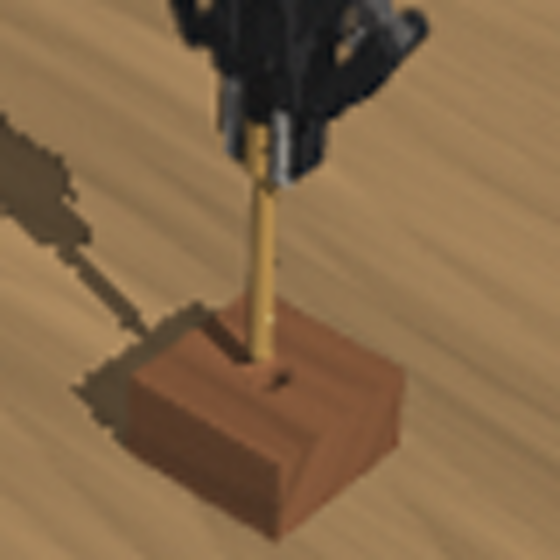

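```bash
python3 - <<'E'
from h import *
np.set_printoptions(precision=2,suppress=True)
S=lambda u,v:(320+(u+.5)/7-.5,240+(v+.5)/7-.5)
for v in (356,360,363):
  print("tip",onz("scene",*S(260,v),52))
q=proj("scene",[518.5,147.4,52]);print((q-[320,240]+.5)*7-.5)
# hole in this picture
for h in((238+322)/2,):print("hole",onz("scene",357.9,292.9,42))
p=imaging.read_camera("scene")[280:300,345:370,::-1];cv2.imwrite("pics/s7.png",cv2.resize(p,None,fx=25,fy=25,interpolation=cv2.INTER_NEAREST))
print(arm.observe()['position'])
E
```

```text
tip [519.61 150.58  52.  ]
tip [521.41 152.3   52.  ]
tip [522.76 153.59  52.  ]
[256.21 351.07]
hole [516.27 152.6   42.  ]
[518.65 147.74 149.65]
```

View pics/s7.png

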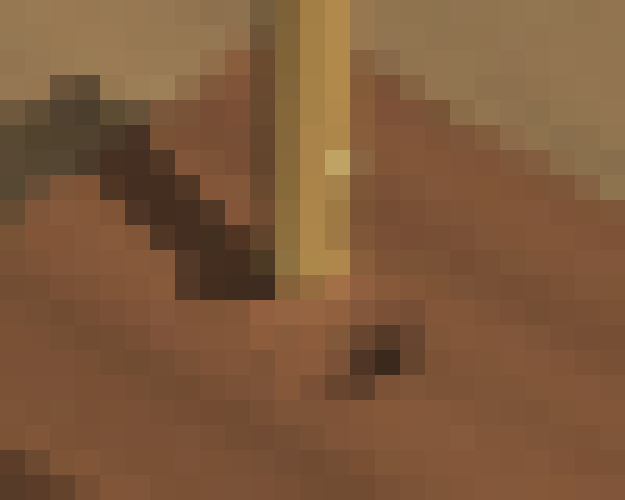

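```bash
python3 -m creep '[[-0.1,-0.12,0,0,0,0,-1],[-0.12,-0.12,0.5,0,0,0,-1],[-0.12,-0.12,1,0,0,0,-1],[-0.12,-0.12,1.5,0,0,0,-1],[-0.12,-0.12,2,0,0,0,-1],[-0.12,-0.12,2,0,0,0,-1]]' 60
python3 - <<'E'
from h import *
o=arm.observe();print(o['force'],o['torque'],o['position'],o['orientation'])
E
```

```text
time: 6.43
position: [516.8, 148.7, 128.3]
orientation: [1.0, 0.003, -0.001, 0.001]
force: [-0.3, 0.2, -0.3]
width: 15.9
[-0.33685369  0.17500998 -0.33206829] [-0.02579729  0.10731468  0.00134717] [516.79402052 148.73777115 128.34572141] [ 9.99994952e-01  2.73742448e-03 -1.45847752e-03  6.89717008e-04]
```

The tip is inside the hole with no contact force. Continuing down to the bottom.

```bash
python3 -m creep '[[0,0,0.5,0,0,0,-1],[0,0,1,0,0,0,-1],[0,0,1.5,0,0,0,-1],[0,0,1.9,0,0,0,-1],[0,0,2.1,0,0,0,-1],[0,0,2.1,0,0,0,-1],[0,0,2.1,0,0,0,-1]]' 60
python3 - <<'E'
from h import *
o=arm.observe();print(o['force'],o['torque'],o['position'],o['orientation'])
E
```

```text
time: 7.02
position: [516.9, 148.7, 107.4]
orientation: [1.0, 0.003, -0.001, 0.001]
force: [-0.6, -0.7, 1.5]
width: 16.1
[-0.62515368 -0.67690254  1.52946708] [-0.09456657  0.14978167  0.01288553] [516.89384879 148.73516085 107.37576584] [ 9.99995119e-01  2.75111407e-03 -1.31506075e-03  6.81229798e-04]
```

```bash
python3 -m creep '[[0,0,0.1,0,0,0,-1],[0,0,0.2,0,0,0,-1],[0,0,0.2,0,0,0,-1]]' 60
```

```text
time: 7.27
position: [518.0, 149.2, 106.8]
orientation: [1.0, 0.003, 0.0, 0.0]
force: [-4.0, -1.1, 22.5]
width: 16.1
```

Bottomed at 22 N with the TCP at 106.8, which is the expected home height. Releasing.

```bash
python3 -m creep '[[0,0,-0.05,0,0,0,0],[0,0,-0.05,0,0,0,0.3],[0,0,-0.05,0,0,0,0.6],[0,0,-0.05,0,0,0,0.6],[0,0,-0.05,0,0,0,0.6],[0,0,-2,0,0,0,0.6],[0,0,-4.5,0,0,0,0.6],[0,0,-7,0,0,0,0.6]]' 60
python3 - <<'E'
from h import *
for c,r in(("scene",(310,210,430,320)),):
  p=imaging.read_camera(c)[r[1]:r[3],r[0]:r[2],::-1]
  cv2.imwrite(f"pics/{c}8.png",cv2.resize(p,None,fx=5,fy=5,interpolation=cv2.INTER_CUBIC))
E
```

```text
time: 7.93
position: [517.5, 149.1, 177.2]
orientation: [1.0, 0.003, -0.001, 0.001]
force: [0.4, 1.2, 0.2]
width: 68.3
```

View pics/scene8.png

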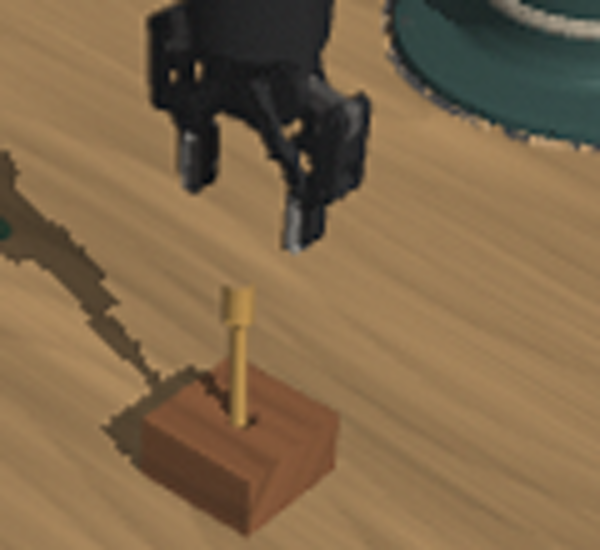

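The pin stands home in the block, with its head top at zoom (237,290), its shank entering at (240,422), and 26.4 px showing against 25.8 px expected. Now over to the disc with the fingers shut.

```bash
python3 -m creep '[[0,4,-1,0,0,0,-1],[3.2,40,-1,0,0,0,-1],[3.2,40,-1,0,0,0,-1],[3.2,40,-1,0,0,0,-1],[3.2,40,-1,0,0,0,-1],[3.2,40,-1,0,0,0,-1],[3.2,40,-1,0,0,0,-1],[3.2,40,-1,0,0,0,-1]]' 40
```

```text
time: 8.65
position: [546.9, -182.1, 192.0]
orientation: [1.0, 0.003, 0.002, -0.0]
force: [1.0, 0.3, -0.7]
width: 0.1
```

```bash
python3 -m creep '[[0.3,3,2,0,0,0,-1],[0.3,5.5,4,0,0,0,-1],[0.3,6.5,5.5,0,0,0,-1],[0.3,7,6.2,0,0,0,-1],[0.3,7,6.2,0,0,0,-1],[0.3,7,6.2,0,0,0,-1]]' 40
python3 - <<'E'
from h import *
o=arm.observe();print(o['force'],o['position'],o['orientation'])
for c,r in(("scene",(210,160,340,280)),):
  p=imaging.read_camera(c)[r[1]:r[3],r[0]:r[2],::-1]
  cv2.imwrite(f"pics/{c}9.png",cv2.resize(p,None,fx=5,fy=5,interpolation=cv2.INTER_CUBIC))
E
```

```text
time: 9.15
position: [551.0, -250.7, 130.2]
orientation: [1.0, 0.003, 0.002, -0.0]
force: [0.6, 1.2, 0.1]
width: -0.1
[0.64993835 1.21525092 0.124264  ] [ 550.95801706 -250.69318956  130.19273665] [ 9.99991181e-01  3.49735207e-03  2.27889397e-03 -4.61914563e-04]
```

View pics/scene9.png

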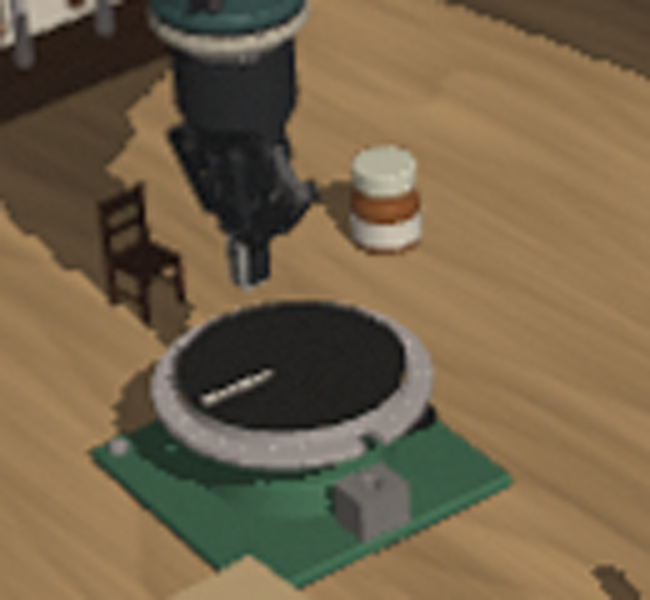

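The gap to the face is clear, with the ellipse centre at zoom (290,366), which suggests a face height of about 85 mm. I'll rehearse the stroke in the air first to see how well z holds.

```bash
python3 -m creep '[[0.57,-0.04,0,0,0,0,-1],[1.48,-0.3,0,0,0,0,-1],[2.59,-1.02,0,0,0,0,-1],[3.39,-2.08,0,0,0,0,-1]]' 40;  python3 -m creep '[[0,0,0,0,0,0,-1]]';  python3 -m creep '[[-3.6,2,0,0,0,0,-1],[-3.6,2,0,0,0,0,-1],[-3.6,2,0,0,0,0,-1],[-3.6,2,0,0,0,0,-1]]';python3 -m creep '[[0,0,0,0,0,0,-1]]'
```

```text
time: 9.53
position: [586.9, -228.7, 131.6]
orientation: [1.0, 0.004, 0.003, -0.0]
force: [0.1, -0.0, 0.2]
width: -0.2
time: 9.62
position: [589.2, -224.9, 131.6]
orientation: [1.0, 0.006, 0.004, -0.001]
force: [0.1, 1.0, 0.1]
width: 0.1
time: 9.95
position: [553.8, -244.9, 131.6]
orientation: [1.0, 0.006, 0.004, -0.001]
force: [0.2, 0.2, -0.2]
width: 0.1
time: 10.03
position: [554.5, -244.2, 131.7]
orientation: [1.0, 0.006, 0.004, -0.001]
force: [-0.2, -0.0, -0.6]
width: 0.2
```

```bash
python3 -m creep '[[0.57,-0.04,0,0,0,0,-1],[1.48,-0.3,0,0,0,0,-1],[2.59,-1.02,0,0,0,0,-1],[3.39,-2.08,0,0,0,0,-1],[3.79,-3.53,0,0,0,0,-1],[3.6,-5.03,0,0,0,0,-1],[2.83,-6.33,0,0,0,0,-1]]' 40; python3 -m creep '[[0,0,0,0,0,0,-1],[0,0,0,0,0,0,-1]]' 40
```

```text
time: 10.62
position: [583.1, -177.6, 131.7]
orientation: [1.0, 0.007, 0.004, -0.001]
force: [0.6, 1.0, 0.5]
width: -0.1
time: 10.78
position: [583.3, -175.5, 131.8]
orientation: [1.0, 0.008, 0.004, -0.002]
force: [0.1, -0.6, 0.1]
width: 0.2
```

```bash
python3 -m creep '[[-1.7,3.8,0,-0.004,-0.008,0.016,-1],[-3.3,7.5,0,-0.004,-0.008,0.016,-1],[-3.3,7.5,1.5,-0.004,-0.008,0.016,-1],[-3.3,7.5,3,-0.004,-0.008,0.016,-1],[-3.3,7.5,3,-0.004,-0.008,0.016,-1],[-3.3,7.5,3,-0.004,-0.008,0.016,-1]]' 40; python3 -m creep '[[0,0,0,0,0,0,-1],[0,0,0,0,0,0,-1]]'
```

```text
time: 11.28
position: [551.8, -250.8, 101.0]
orientation: [1.0, 0.0, -0.0, 0.0]
force: [-0.2, 0.2, -0.3]
width: 0.1
time: 11.45
position: [552.4, -250.6, 101.9]
orientation: [1.0, 0.001, 0.0, 0.0]
force: [-0.5, -0.2, -0.4]
width: -0.4
```

```bash
python3 -m creep '[[0,0,0.4,0,0,0,-1],[0,0,0.8,0,0,0,-1],[0,0,0.8,0,0,0,-1]]'; python3 -m creep '[[0,0,0.15,0,0,0,-1],[0,0,0.15,0,0,0,-1]]'
```

```text
time: 11.7
position: [552.3, -250.4, 93.3]
orientation: [1.0, 0.001, 0.0, 0.0]
force: [0.2, -0.2, -0.7]
width: 0.1
time: 11.87
position: [552.1, -250.2, 91.5]
orientation: [1.0, 0.001, -0.0, 0.0]
force: [-0.5, 0.3, 0.3]
width: -0.1
```

```bash
python3 -m creep '[[0,0,0.1,0,0,0,-1],[0,0,0.1,0,0,0,-1]]'; python3 -m creep '[[0,0,0.07,0,0,0,-1],[0,0,0.07,0,0,0,-1]]'
```

```text
time: 12.03
position: [552.0, -250.3, 90.3]
orientation: [1.0, 0.001, -0.0, 0.0]
force: [0.7, -0.6, -0.2]
width: -0.4
time: 12.2
position: [552.0, -250.3, 89.5]
orientation: [1.0, 0.001, -0.0, 0.0]
force: [-0.5, 0.0, 0.3]
width: 0.1
```

```bash
python3 -m creep '[[0,0,0.07,0,0,0,-1],[0,0,0.07,0,0,0,-1]]'; python3 -m creep '[[0,0,0.07,0,0,0,-1],[0,0,0.07,0,0,0,-1]]'
```

```text
time: 12.37
position: [551.9, -250.2, 88.7]
orientation: [1.0, 0.001, -0.0, 0.0]
force: [0.6, 0.5, 0.4]
width: 0.1
time: 12.53
position: [552.0, -250.3, 88.0]
orientation: [1.0, 0.001, -0.0, 0.0]
force: [0.6, 0.1, 2.8]
width: 0.6
```

```bash
python3 -m creep '[[0,0,0.04,0,0,0,-1],[0,0,0.04,0,0,0,-1]]'; python3 -m creep '[[0,0,0,0,0,0,-1]]'
```

```text
time: 12.7
position: [552.2, -250.4, 87.8]
orientation: [1.0, 0.001, 0.0, 0.0]
force: [-0.6, -0.5, 3.7]
width: 0.2
time: 12.78
position: [552.2, -250.3, 87.9]
orientation: [1.0, 0.001, 0.0, 0.0]
force: [-0.3, 0.5, 3.1]
width: -0.3
```

```bash
python3 -m creep '[[0,0,0.05,0,0,0,-1],[0,0,0.05,0,0,0,-1]]'; python3 -m creep '[[0,0,0.04,0,0,0,-1],[0,0,0.04,0,0,0,-1]]'
```

```text
time: 12.95
position: [552.3, -250.4, 87.5]
orientation: [1.0, 0.001, 0.0, 0.0]
force: [-1.1, 1.1, 4.8]
width: -0.0
time: 13.12
position: [552.4, -250.4, 87.2]
orientation: [1.0, 0.001, 0.0, 0.0]
force: [-0.2, -0.8, 4.9]
width: -0.1
```

Resting on the face at about 5 N with the TCP at 87.2 mm. Now the stroke, ramping up and lifting while still moving.

```bash
python3 -m creep '[[0.37,-0.02,0.02,0,0,0,-1],[1.11,-0.17,0.02,0,0,0,-1],[2.12,-0.66,0.02,0,0,0,-1],[3.05,-1.57,0.02,0,0,0,-1],[3.66,-2.93,0.02,0,0,0,-1],[3.69,-4.42,0.02,0,0,0,-1],[3.14,-5.8,-0.8,0,0,0,-1],[2.09,-6.86,-2.8,0,0,0,-1]]'; python3 -m creep '[[-1,-0.5,-3,0,0,0,-1],[-1,-0.5,-6,0,0,0,-1]]'
python3 - <<'E'
from h import *
ims=[]
for i in range(6):
  t=arm.observe()['time']; p=imaging.read_camera("scene")[190:280,210:330,::-1]
  ims.append(cv2.resize(p,None,fx=2,fy=2,interpolation=cv2.INTER_CUBIC)); print(t)
cv2.imwrite("pics/spin.png",np.vstack([np.hstack(ims[:3]),np.hstack(ims[3:])]))
E
```

```text
time: 13.78
position: [572.3, -179.8, 113.0]
orientation: [1.0, 0.002, -0.001, -0.001]
force: [-1.0, 0.4, -0.0]
width: -0.0
time: 13.95
position: [560.4, -173.1, 172.8]
orientation: [1.0, 0.002, -0.003, -0.001]
force: [0.6, -0.7, 1.1]
width: -0.1
13.95
14.0
14.05
14.1
14.15
14.2
```

View pics/spin.png

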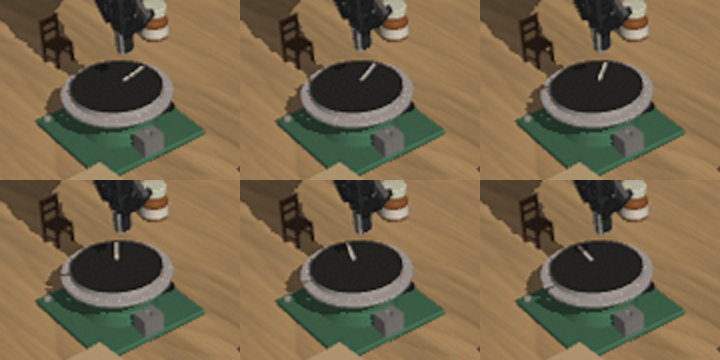

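The stripe moves from upper right round to upper left within 0.25 s, so the disc is running on by itself with the finger well clear. I'll hold still and check that it keeps spinning.

```bash
for i in 1 2; do python3 -m creep '[[0,0,0,0,0,0,-1],[0,0,0,0,0,0,-1],[0,0,0,0,0,0,-1],[0,0,0,0,0,0,-1],[0,0,0,0,0,0,-1],[0,0,0,0,0,0,-1],[0,0,0,0,0,0,-1],[0,0,0,0,0,0,-1]]'|head -2; done
python3 - <<'E'
from h import *
ims=[]
for i in range(4):
  t=arm.observe()['time']; p=imaging.read_camera("scene")[190:280,210:330,::-1]
  ims.append(cv2.resize(p,None,fx=2,fy=2,interpolation=cv2.INTER_CUBIC)); print(t)
full=imaging.read_camera("scene")
cv2.imwrite("pics/spin2.png",np.vstack([np.hstack(ims[:2]),np.hstack(ims[2:])]))
cv2.imwrite("pics/full2.png",full[:,:,::-1])
E
```

```text
time: 14.92
position: [562.0, -174.9, 172.0]
time: 15.58
position: [562.0, -174.9, 172.0]
15.5833
15.6333
15.6833
15.7333
```

View pics/spin2.png

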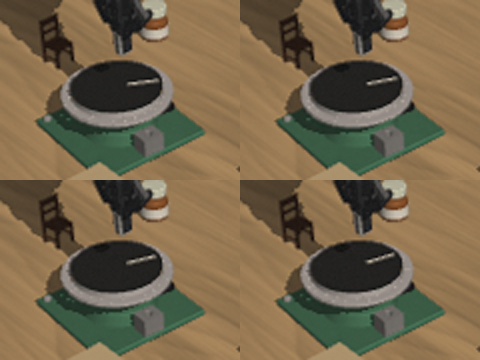

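View pics/full2.png

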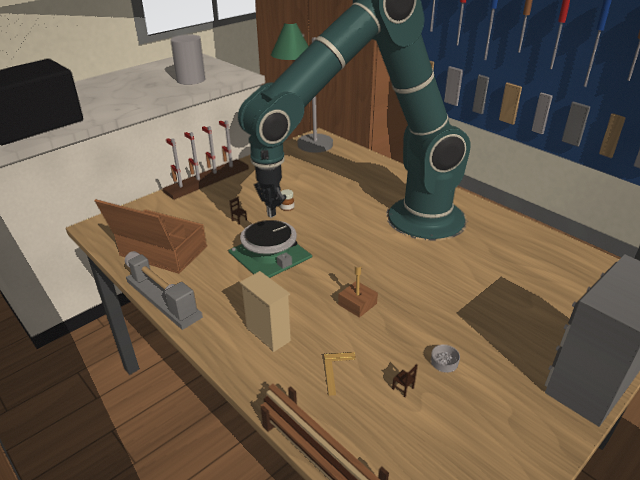

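The stripe is still creeping at 15.6 to 15.7 s, from (143,83) to about (143,80) in each panel, about 2 s after release. The pin is upright in the block at (358,282), and the bystanders look the same as in the first picture.

```bash
python3 - <<'E'
from h import *
a=cv2.imread("pics/scene0.png").astype(int);b=cv2.imread("pics/full2.png").astype(int)
d=(abs(a-b).sum(2)>60)
for n,(x0,y0,x1,y1) in dict(wardrobe=(240,270,292,352),chairA=(388,360,422,397),square=(322,348,358,398),tin=(430,343,462,373),chairB=(228,195,248,224),jar=(278,188,297,212)).items(): print(n,d[y0:y1,x0:x1].sum())
print(arm.sign_off())
E
```

```text
wardrobe 0
chairA 0
square 0
tin 0
chairB 190
jar 83
the job is handed in; nothing more can be done
None
```

The job is done and handed in at about 16 s of the 58 s allowed. The pin is parked in the oak block and the disc ran on freely after the stroke.

- **Pin:** I gripped it by the head, eased out a slight lean and lifted it straight out. It then went into the parking hole until it bottomed at about 22 N at the expected home height. The pictures show it standing upright, with the length showing above the block matching a fully home pin to within 1 px.
- **Disc:** I found the face by touch at about 88 mm and rested the closed fingertips on it at about 5 N. I stroked it anticlockwise through roughly 2 rad, lifting off while still moving. It left at about 5–6 rad/s, and pictures show it still creeping about 2 s later with the finger about 85 mm above it.
- **Force limit:** the reading just before the stroke was 4.9 N. I could not read the force during the stroke itself, so staying under 12 N there is inferred, not measured. An earlier rehearsal in the air held height to within about 1.5 mm.
- **Bystanders:** an image comparison with the start shows no change at the wardrobe, chair, square or tin. The second chair and the jar did show changed pixels. I put this down to the arm's shadow and the gripper partly hiding them: both look unmoved in the pictures and I never went near them.

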